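# Nest the glue cups and lock the carrier cover

### The arm

A 6-joint arm with a two-finger parallel gripper is mounted at the origin on the work surface. World frame = base frame: x ahead of the robot, y to its left, z up, the work surface at z = 0. Lengths are in m, angles in rad, forces in N, time in s.
With the tool pointing down it reaches from about 0.35 to 0.85 m from the base axis. Payload 8.1 kg.
Tool frame: the origin (TCP) lies midway between the tips of the shut fingers; the grasp point (between the pads) lies 19 mm behind it; z points along the fingers, y is the direction in which the jaws open and shut (so a half turn about z gives the same grasp; the last joint's range is limited). The gripper opens to 93 mm and grips with 3 to 60 N. Pads are 15 mm wide; open, the fingers measure 128 mm over their backs; the gripper's body (75 mm by 188 mm) begins 65 mm behind the grasp point.
Start: joints at [-1.4, 0.13, 1.488, -0, 1.523, -0.085], TCP at [0.152, -0.58, 0.219] pointing down, gripper open.
Joint ranges: [-2.96, 2.96], [-0.89, 2.26], [0.02, 2.5], [-1.34, 4.48], [0, 2.73], [-2.66, 2.66]. Speed limits (rad/s): [2.39, 2.39, 2.79, 3.14, 3.14, 3.14].

### API

Orientations are given as a rotation vector (axis times angle).
In Python, from plant import robot gives the robot as it stands. The module is installed in compiled form; this text tells all that it offers.
- The arm moves only by the shell command python3 -m pendant 'ROWS' [FORCE]. ROWS is JSON, a list of rows, each an object with "translation": the shift along the tool's x, y, z in mm, a list of three; "twist": the turn, a rotation vector about the tool's x, y, z in rad, a list of three; "grip": the opening, from -1 (shut) to 1 (fully open). A call has exactly 10 rows; each row shifts and turns the pose as measured when the row begins, along the tool's axes as they then stand; what a row does not reach is not made up. A row lasts 1/10 s, in which the tool goes at most 50 mm and 8.59 degrees, less where a joint would pass 70% of its speed; a pose out of reach is approached as far as the arm can. A call is refused whole if a number of a shift passes 50 or a number of a turn 0.15, either way. A call with a gripper value outside its range is refused whole. The fingers move at their own pace and stop on an object; FORCE is the grip in N (left out, the last holds). Time passes only in rows, so rows that do not move let the fingers close, or fill a call up. It gives the time, the measured TCP pose, the force and the opening at its end, in the units of the state.
- robot.read_state(): the state, without advancing time (a new reading comes with each control period).
- robot.read_camera(name): name is "scene" or "top" or "wrist"; returns (picture, depth): 420x560x3 uint8, red, green, blue; 420x560 float32, m along the optical axis (not along the pixel's ray), 0 where there is no reading.
- robot.camera_info(name): a dict with "vertical_fov" (degrees; the focal length in pixels is half the picture's height over the tangent of half this angle, whatever the lens; pixels are square), "cx", "cy" (the principal point, pixels), "cam_to_world" (4x4, takes a point from camera to world coordinates). Camera axes: x right, y up, looking along -z (the intrinsics and any distortion apply to the point x, -y, -z); pixel columns grow to the right and rows downward; lengths in m; the calibration is good to about 2 mm. A picture is of the moment at which its call begins: read the wrist's pose just before it. camera_info takes no time and is no camera call; for the wrist camera it gives the pose at the moment of the call.
- robot.close_job(): hands the job in, once; it reports no verdict.
The state is a dict: "t": time; "q": joint angles; "dq": joint speeds; "joint_torque": joint torques, N m; "tool_pos": TCP position; "orientation": TCP orientation; "force": force on the tool from outside, world axes, zero at the start; "wrist_torque": the same for the moment, N m; "opening": finger opening in m.
Only numpy, scipy, OpenCV 4.12 (cv2) and the standard library are available. Lean on these libraries where they do the work, as an engineer would, in place of code of your own. Each camera call takes 0.05 s, during which the arm holds its last target. There are 200 camera calls.

### The job

Put the glue cups away for the shift: nest the two loose steel cups, one after the other, upright and fully down into the cup that stands in the bench carrier. Then set the cover on the top cup with its two ears clear of the carrier's hooks, push it fully down, turn it until the ears lie squarely under both hooks, and let go. Leave the other things on the bench where they are.

Things in the scene. Friction and masses are not known exactly. Their poses are not given: they have to be found in the camera images.
- carrier: Grey steel cup carrier fixed to the bench: base plate 156 x 90 x 8 mm with a ring (8 mm high, outer radius 26 mm) round the seated cup's foot, and two hooked uprights at x = +-64 mm (8 x 24 mm, inner faces at 60 mm); both y sides open. Origin: on the stack's axis at bench level; x along the line of the two hooks, z up. Rims of the three nested cups: 78, 102, 126 mm above the bench.
- hook_a (a point): Inner lower edge of the hook on the carrier's +x upright: 40 mm from the axis, 138 mm above the bench. Each hook is 24 mm wide in the carrier's y, reaches from the upright in to this edge, and its top is 148 mm above the bench.
- hook_b (a point): The same point of the other hook, on the carrier's -x side.
- cup_seated: Tapered open steel cup: outer radius 18 mm at foot, 31 mm at rim, 70 mm high, wall 2.5 mm, 0.08-0.17 kg. Inner floor 24 mm above the foot: a cup set in another rests flat on it, 24 mm higher, 2 mm side play. Origin: centre of the foot's underside, z up. Stands in the carrier's ring, foot 8 mm above the bench, 1 mm play.
- cup_1: Tapered open steel cup: outer radius 18 mm at foot, 31 mm at rim, 70 mm high, wall 2.5 mm, 0.08-0.17 kg. Inner floor 24 mm above the foot: a cup set in another rests flat on it, 24 mm higher, 2 mm side play. Origin: centre of the foot's underside, z up. Loose on the bench, upright. The two loose cups are interchangeable.
- cup_2: Tapered open steel cup: outer radius 18 mm at foot, 31 mm at rim, 70 mm high, wall 2.5 mm, 0.08-0.17 kg. Inner floor 24 mm above the foot: a cup set in another rests flat on it, 24 mm higher, 2 mm side play. Origin: centre of the foot's underside, z up. Loose on the bench, upright. The two loose cups are interchangeable.
- cover: Aluminium twist-lock cover, 0.2-0.33 kg, lying right way up on its plug. Round plug below (radius 26 mm, 12 mm deep, tapered to 22 mm) fits a cup's mouth (inner radius 28.5 mm); plate of radius 34 mm at z = 12 to 20 mm with two ears along its x axis. Origin: centre of the plug's underside. Fully down on the third cup it is 114 mm above the bench, ear tops 4 mm below the hooks.
- cover_ear (a point): Tip of the cover's +x ear, at the plate's top (z = 20 mm), 52 mm from the centre; an equal ear at -x; ears 22 mm wide. They pass between the hooks when the cover's x is 50 degrees or more from the carrier's x; there is no stop, turn either way (plain friction) until the x axes line up; a half turn makes no difference.
- cover_grip (a point): Middle of the upright grip bar on the cover, 41 mm above the cover's origin. The bar runs along the cover's x axis (the ears' line): 60 mm long, 12 mm thick, from the plate up to z = 55 mm.
- tape_roll: Bystander: cardboard-brown roll of tape lying flat, radius 50 mm, hole radius 38 mm, 24 mm high, among the cups. Origin: centre of its underside.
- putty_tin: Bystander: squat grey tin, radius 42 mm, 55 mm high, beyond the carrier. Origin: centre of its underside.
- spray_can: Bystander: white can, radius 28 mm, 180 mm high, to the left. Origin: centre of its underside.
- glue_bottle: Bystander: amber bottle, radius 32 mm, 170 mm high, to the right. Origin: centre of its underside.
- hammer: Bystander: hammer lying to the right of the work area.
- screwdriver: Bystander: screwdriver lying to the left of the work area.
- wrench: Bystander: wrench lying beyond the work area.
Things that resemble listed ones, but are neither listed nor needed, are in the scene too. Leave any orange or yellow look-alike of the cup_2 alone.

How it is judged:
On the way, in this order (a step that is already met when the one before it is completed fails the run):
1. one loose cup is nested upright and fully down in the seated cup (((z of cup_1 in the frame of carrier between 0.028 and 0.036 m and horizontal distance between cup_1 and carrier below 0.01 m and angle between cup_1's own z axis and vertical below 0.08 rad) or (z of cup_2 in the frame of carrier between 0.028 and 0.036 m and horizontal distance between cup_2 and carrier below 0.01 m and angle between cup_2's own z axis and vertical below 0.08 rad))), for 0.2 s.
2. the other loose cup is nested upright and fully down in that one (((z of cup_1 in the frame of carrier between 0.028 and 0.036 m and horizontal distance between each of cup_1, cup_2 and carrier below 0.01 m and angle between each of cup_1, cup_2's own z axis and vertical below 0.08 rad and z of cup_2 in the frame of carrier between 0.052 and 0.06 m) or (z of cup_2 in the frame of carrier between 0.028 and 0.036 m and horizontal distance between each of cup_2, cup_1 and carrier below 0.01 m and angle between each of cup_2, cup_1's own z axis and vertical below 0.08 rad and z of cup_1 in the frame of carrier between 0.052 and 0.06 m))), for 0.2 s.
3. the cover is fully down on the top cup, its ears still clear of the hooks (35 degrees or more from the hook line) (z of cover in the frame of carrier between 0.11 and 0.118 m and horizontal distance between cover and carrier below 0.012 m and angle between cover's own z axis and vertical below 0.08 rad and angle between the x axis of cover and the x axis of carrier, either way round above 0.6 rad and ((z of cup_1 in the frame of carrier between 0.028 and 0.036 m and horizontal distance between each of cup_1, cup_2 and carrier below 0.01 m and angle between each of cup_1, cup_2's own z axis and vertical below 0.08 rad and z of cup_2 in the frame of carrier between 0.052 and 0.06 m) or (z of cup_2 in the frame of carrier between 0.028 and 0.036 m and horizontal distance between each of cup_2, cup_1 and carrier below 0.01 m and angle between each of cup_2, cup_1's own z axis and vertical below 0.08 rad and z of cup_1 in the frame of carrier between 0.052 and 0.06 m))), for 0.1 s.
4. the cover is turned until its ears lie under both hooks (within 12 degrees) (z of cover in the frame of carrier between 0.11 and 0.118 m and horizontal distance between cover and carrier below 0.012 m and angle between cover's own z axis and vertical below 0.08 rad and angle between the x axis of cover and the x axis of carrier, either way round below 0.21 rad and ((z of cup_1 in the frame of carrier between 0.028 and 0.036 m and horizontal distance between each of cup_1, cup_2 and carrier below 0.01 m and angle between each of cup_1, cup_2's own z axis and vertical below 0.08 rad and z of cup_2 in the frame of carrier between 0.052 and 0.06 m) or (z of cup_2 in the frame of carrier between 0.028 and 0.036 m and horizontal distance between each of cup_2, cup_1 and carrier below 0.01 m and angle between each of cup_2, cup_1's own z axis and vertical below 0.08 rad and z of cup_1 in the frame of carrier between 0.052 and 0.06 m))), for 0.2 s.
At the end, for the whole second after the job is handed in: Three cups nested in the carrier, upright (0.08 rad), within 10 mm of its axis, feet 8, 32, 56 mm up (4 mm); cover level (0.08 rad) on the top cup, origin 114 mm up (4 mm), within 12 mm of the axis, ears within 0.21 rad of the hook line; all released and at rest (all of step 4 and z of cup_seated in the frame of carrier between 0.004 and 0.012 m and horizontal distance between cup_seated and carrier below 0.01 m and angle between cup_seated's own z axis and vertical below 0.08 rad and linear speed of each of cup_1, cup_2, cup_seated, cover below 0.02 m/s and angular speed of each of cup_1, cup_2, cup_seated, cover below 0.2 rad/s); the robot touches nothing.
It fails at once if a bystander is moved more than 30 mm (distance of any of tape_roll, putty_tin, spray_can, glue_bottle, hammer, screwdriver, wrench from where it was at the start of the episode above 0.03 m).
It also fails if it takes over 72 s, if anything falls off the work surface, if the arm or the gripper's body presses on something with over 40 N, if the wrist force passes 120 N, or if a joint passes its speed limit or range.

## Working session

There is one attempt and no reset: what is moved stays moved. The work goes in short steps, Python scripts to look and compute and a shell command to move; the robot and the scene stay as the last step left them, time stands still between calls to the robot, and variables do not carry over. Pictures are saved under pics/ and viewed, about 8 in all and at most 12, crops included, and the job is handed in when it is done.

```bash
mkdir -p pics; cat > h.py <<'E'
import numpy as np, cv2
from scipy.spatial.transform import Rotation as R
from plant import robot
def snap(n,save=None):
    inf=robot.camera_info(n); rgb,d=robot.read_camera(n)
    if save: cv2.imwrite('pics/'+save,cv2.cvtColor(rgb,cv2.COLOR_RGB2BGR)); np.savez('pics/'+save+'.npz',rgb=rgb,d=d,T=inf['cam_to_world'],i=[inf['vertical_fov'],inf['cx'],inf['cy']])
    return rgb,d,inf
def load(s):
    z=np.load('pics/'+s+'.npz'); return z['rgb'],z['d'],dict(vertical_fov=z['i'][0],cx=z['i'][1],cy=z['i'][2],cam_to_world=z['T'])
def ray(inf,u,v):
    f=210/np.tan(np.radians(inf['vertical_fov'])/2)
    T=np.array(inf['cam_to_world']); d=np.array([(u-inf['cx'])/f,-(v-inf['cy'])/f,-1.])
    return T[:3,3],T[:3,:3]@d
def atz(inf,u,v,z):
    o,d=ray(inf,u,v); return o+d*(z-o[2])/d[2]
def cloud(d,inf):
    f=210/np.tan(np.radians(inf['vertical_fov'])/2); T=np.array(inf['cam_to_world'])
    v,u=np.mgrid[0:420,0:560]; p=np.stack([(u-inf['cx'])/f*d,-(v-inf['cy'])/f*d,-d],-1)
    return p@T[:3,:3].T+T[:3,3]
E
python3 - <<'E'
from h import *
for n in ['top','scene']:
    rgb,d,i=snap(n,n+'1.png'); print(n,{k:(np.round(v,3).tolist()) if k=='cam_to_world' else v for k,v in i.items()}, (d>0).mean())
s=robot.read_state(); print(s)
E
```

```text
top {'vertical_fov': 44.70758296836009, 'cx': 288.3157408261143, 'cy': 211.60099623610054, 'cam_to_world': [[-0.018, 0.982, -0.187, 0.262], [-1.0, -0.016, 0.011, 0.017], [0.008, 0.187, 0.982, 1.583], [0.0, 0.0, 0.0, 1.0]]} 0.9959778911564626
scene {'vertical_fov': 51.561166206708336, 'cx': 276.92384359693636, 'cy': 209.92555852792665, 'cam_to_world': [[0.28, -0.588, 0.759, 1.478], [0.96, 0.182, -0.213, -0.227], [-0.014, 0.788, 0.615, 0.835], [0.0, 0.0, 0.0, 1.0]]} 0.9959098639455782
{'t': 0.1, 'q': array([-1.40040444e+00,  1.31083176e-01,  1.48917965e+00,  2.35000451e-05,
        1.52300842e+00, -8.53836258e-02]), 'dq': array([-0.00083012, -0.00062595, -0.00154453, -0.0012934 , -0.00055682,
       -0.00071643]), 'joint_torque': array([ 2.03866679e-03, -5.61342645e+01, -4.93092942e+01,  7.71969650e-02,
        2.90700258e-02, -5.60047044e-05]), 'tool_pos': array([ 0.15174854, -0.57995484,  0.21768873]), 'orientation': array([-3.11427270e+00, -4.00461155e-01,  7.51610036e-05]), 'force': array([-0.3574099 , -0.6556386 , -0.03988528]), 'wrist_torque': array([-0.04005681,  0.04762311, -0.01615648]), 'opening': 0.09271841982026906}
```

View pics/top1.png

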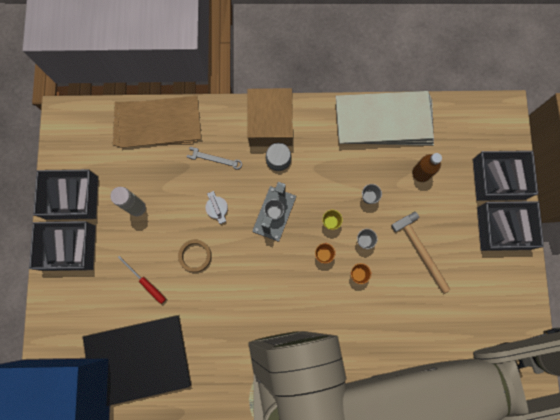

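View pics/scene1.png

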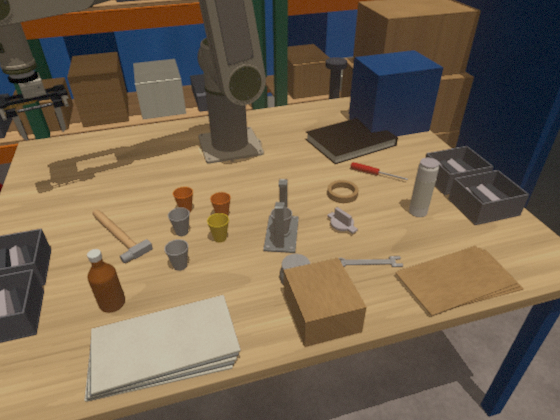

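The top view shows the steel cups at about (371,196) and (366,240), the carrier at (274,212) and the cover at (216,208). In the scene view the cups are at (177,255) and (180,222), the carrier at (282,225) and the cover at (343,222). Orange and yellow look-alikes stand next to the cups.

```bash
python3 - <<'E'
from h import *
from scipy.optimize import least_squares
def circ(p):
    s=least_squares(lambda a:np.hypot(p[:,0]-a[0],p[:,1]-a[1])-a[2],[*p[:,:2].mean(0),.03],loss='soft_l1',f_scale=.002); return s.x
D={n:load(n+'1.png') for n in('top','scene')}
C={n:cloud(D[n][1],D[n][2]) for n in D}
for name,uv in dict(cupA=(371,192),cupB=(366,237),carrier=(274,208),cover=(216,205)).items():
    c0=atz(D['top'][2],*uv,.06)[:2]; print(name,'rough',c0.round(3))
    for n in C:
        P=C[n].reshape(-1,3); m=(np.hypot(*(P[:,:2]-c0).T)<(.045 if 'cup' in name else .1)); Q=P[m]; Q=Q[Q[:,2]>.012]
        zt=np.percentile(Q[:,2],97)
        if 'cup' in name:
            T=Q[(Q[:,2]>.063)&(Q[:,2]<.08)]; print(n,len(Q),'top',zt.round(4),'rim',len(T),circ(T).round(4), 'all c',circ(T[:, :])[:2].round(3))
        elif name=='carrier':
            T=Q[(Q[:,2]>.135)&(Q[:,2]<.16)]; 
            k=cv2.kmeans(T[:,:2].astype(np.float32),2,None,(3,50,1e-5),5,cv2.KMEANS_PP_CENTERS)[2]
            print(n,'hooks',len(T),np.percentile(T[:,2],[50,95]),k,'mid',k.mean(0),'ang',np.arctan2(*(k[0]-k[1])[::-1]))
            T=Q[(Q[:,2]>.072)&(Q[:,2]<.085)];print('rim',len(T),circ(T).round(4))
        else:
            T=Q[(Q[:,2]>.045)&(Q[:,2]<.065)];pc=cv2.PCACompute(T[:,:2].astype(np.float32),None)
            print(n,'bar',len(T),zt.round(4),T[:,:2].mean(0),'ang',np.arctan2(pc[1][0][1],pc[1][0][0]))
            T=Q[(Q[:,2]>.015)&(Q[:,2]<.03)];print('plate',len(T),np.median(T[:,2]),T[:,:2].mean(0))
# crop
im=cv2.imread('pics/top1.png')[150:290,170:430]; cv2.imwrite('pics/c1.png',cv2.resize(im,None,fx=3,fy=3,interpolation=cv2.INTER_CUBIC))
E
```

```text
cupA rough [ 0.609 -0.255]
top 324 top 0.0714 rim 70 [ 0.6027 -0.255   0.0289] all c [ 0.603 -0.255]
scene 537 top 0.0711 rim 146 [ 0.6039 -0.2568  0.0289] all c [ 0.604 -0.257]
cupB rough [ 0.47  -0.233]
top 325 top 0.0723 rim 72 [ 0.4649 -0.2337  0.0289] all c [ 0.465 -0.234]
scene 452 top 0.0716 rim 115 [ 0.4658 -0.2362  0.029 ] all c [ 0.466 -0.236]
carrier rough [0.564 0.043]
top hooks 173 [0.14677606 0.1521901 ] [[0.50750726 0.06308011]
 [0.60774416 0.02323287]] mid [0.5576257  0.04315649] ang 2.763217
rim 70 [0.5577 0.0433 0.0292]
scene hooks 170 [0.14764425 0.15054032] [[0.61314607 0.01988776]
 [0.51298887 0.05982075]] mid [0.56306744 0.03985425] ang -0.37938794
rim 125 [0.5713 0.0253 0.0487]
cover rough [0.576 0.219]
top bar 78 0.0578 [0.57710989 0.22255618] ang 0.40040392
plate 329 0.019854719485874472 [0.57656223 0.2224604 ]
scene bar 101 0.0573 [0.58265283 0.22035582] ang 0.40024054
plate 269 0.020892948778219567 [0.58726516 0.21479168]
```

View pics/c1.png

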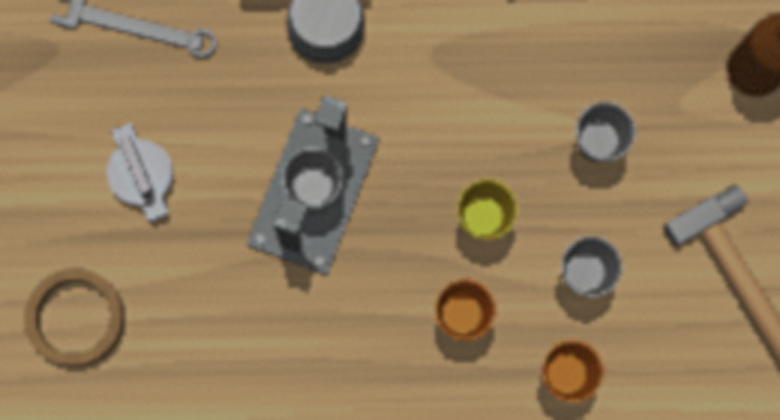

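```bash
cat >> h.py <<'E'
def plan(x,y,z,yaw,n):
    """constant row (shift mm, twist) reaching pose in n rows, tool down, yaw=angle of tool x"""
    s=robot.read_state(); Rm=R.from_rotvec(s['orientation']).as_matrix()
    Rt=np.array([[np.cos(yaw),np.sin(yaw),0],[np.sin(yaw),-np.cos(yaw),0],[0,0,-1.]])
    rv=R.from_matrix(Rm.T@Rt).as_rotvec(); S=sum(R.from_rotvec(rv*k/n).as_matrix() for k in range(n))
    t=np.linalg.solve(S,Rm.T@(np.array([x,y,z])-s['tool_pos']))
    print('t',round(s['t'],2),'at',s['tool_pos'].round(4),'yaw',round(np.arctan2(Rm[1,0],Rm[0,0]),4),'tilt',Rm[:2,2].round(4),'F',s['force'].round(1),'open',round(s['opening'],4))
    print(n,'rows: shift',(t*1000).round(1),'twist',(rv/n).round(4))
E
python3 -c "
from h import *
plan(.57,-.25,.26,-.379,13)"
```

```text
t 0.1 at [ 0.1517 -0.58    0.2177] yaw 0.2558 tilt [-0.0003  0.0017] F [-0.4 -0.7 -0. ] open 0.0927
13 rows: shift [ 31.7 -27.   -3.2] twist [-0.0001  0.      0.0488]
```

```bash
python3 -m pendant '[{"translation":[32,-27,-3],"twist":[0,0,0.049],"grip":1},{"translation":[32,-27,-3],"twist":[0,0,0.049],"grip":1},{"translation":[32,-27,-3],"twist":[0,0,0.049],"grip":1},{"translation":[32,-27,-3],"twist":[0,0,0.049],"grip":1},{"translation":[32,-27,-3],"twist":[0,0,0.049],"grip":1},{"translation":[32,-27,-3],"twist":[0,0,0.049],"grip":1},{"translation":[32,-27,-3],"twist":[0,0,0.049],"grip":1},{"translation":[32,-27,-3],"twist":[0,0,0.049],"grip":1},{"translation":[32,-27,-3],"twist":[0,0,0.049],"grip":1},{"translation":[32,-27,-3],"twist":[0,0,0.049],"grip":1}]' 30; python3 -c "
from h import *
plan(.57,-.25,.26,-.379,6)"
```

```text
t: 1.1
tool_pos: [0.4657, -0.2944, 0.2431]
orientation: [-3.106, 0.41, 0.01]
force: [0.4, -1.3, -0.3]
opening: 0.0927
t 1.1 at [ 0.4657 -0.2944  0.2431] yaw -0.2627 tilt [-0.0051  0.0095] F [ 0.4 -1.3 -0.3] open 0.0927
6 rows: shift [ 14.3 -12.4  -2.8] twist [-0.0012  0.0013  0.0194]
```

```bash
python3 -m pendant '[{"translation":[14,-12,-3],"twist":[0,0,0.02],"grip":1},{"translation":[14,-12,-3],"twist":[0,0,0.02],"grip":1},{"translation":[14,-12,-3],"twist":[0,0,0.02],"grip":1},{"translation":[14,-12,-3],"twist":[0,0,0.02],"grip":1},{"translation":[14,-12,-3],"twist":[0,0,0.02],"grip":1},{"translation":[14,-12,-3],"twist":[0,0,0.02],"grip":1},{"translation":[0,0,0],"twist":[0,0,0],"grip":1},{"translation":[0,0,0],"twist":[0,0,0],"grip":1},{"translation":[0,0,0],"twist":[0,0,0],"grip":1},{"translation":[0,0,0],"twist":[0,0,0],"grip":1}]'; python3 - <<'E'
from h import *
rgb,d,i=snap('wrist','w1.png'); print(np.round(i['cam_to_world'],3))
plan(.603,-.256,.15,-.379,4)
P=cloud(d,i).reshape(-1,3)
from scipy.optimize import least_squares
for c0 in [(.603,-.256),(.465,-.235)]:
    T=P[(np.hypot(*(P[:,:2]-c0).T)<.045)&(P[:,2]>.064)&(P[:,2]<.08)]
    if len(T)>20:
        s=least_squares(lambda a:np.hypot(T[:,0]-a[0],T[:,1]-a[1])-a[2],[*c0,.03],loss='soft_l1',f_scale=.002);print(len(T),np.percentile(T[:,2],[50,95]),s.x)
E
```

```text
t: 2.1
tool_pos: [0.5729, -0.2442, 0.2558]
orientation: [-3.073, 0.592, 0.024]
force: [0.3, -0.3, -0.1]
opening: 0.0929
[[-0.372  0.893  0.256  0.642]
 [-0.928 -0.355 -0.111 -0.273]
 [-0.009 -0.279  0.96   0.42 ]
 [ 0.     0.     0.     1.   ]]
t 2.15 at [ 0.5729 -0.2443  0.2558] yaw -0.3808 tilt [-0.013   0.0148] F [-0.3 -0.2  0.2] open 0.0932
4 rows: shift [ 8.4  0.1 26.4] twist [-0.0022  0.0044 -0.0005]
739 [0.06898283 0.07052282] [ 0.60345203 -0.25666899  0.02883147]
628 [0.06881197 0.07045097] [ 0.46601627 -0.23613361  0.02902009]
```

View pics/w1.png

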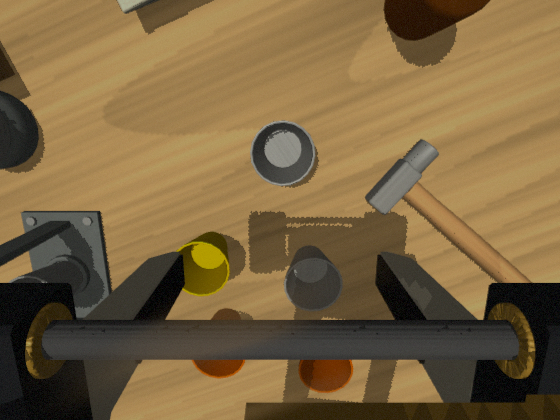

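The wrist view shows steel cup A at (283,152) and cup B at (313,280), with the carrier at left near (65,270). Wrist depth agrees with the fixed cameras: A is at (0.603,-0.257) and B at (0.466,-0.236), with the rims 70.5 mm up.

```bash
python3 -m pendant '[{"translation":[9,0,27],"twist":[-0.002,0.0045,0],"grip":1},{"translation":[9,0,27],"twist":[-0.002,0.0045,0],"grip":1},{"translation":[9,0,27],"twist":[-0.002,0.0045,0],"grip":1},{"translation":[9,0,27],"twist":[-0.002,0.0045,0],"grip":1},{"translation":[0,0,15],"twist":[0,0,0],"grip":1},{"translation":[0,0,15],"twist":[0,0,0],"grip":1},{"translation":[0,0,15],"twist":[0,0,0],"grip":1},{"translation":[0,0,0],"twist":[0,0,0],"grip":1},{"translation":[0,0,0],"twist":[0,0,0],"grip":1},{"translation":[0,0,0],"twist":[0,0,0],"grip":1}]'; python3 -c "
from h import *
plan(.6034,-.2567,.048,-.379,4)"
```

```text
t: 3.15
tool_pos: [0.6053, -0.2612, 0.1023]
orientation: [3.081, -0.6, 0.013]
force: [0.2, -0.5, -0.0]
opening: 0.0932
t 3.15 at [ 0.6053 -0.2612  0.1023] yaw -0.3846 tilt [ 0.0076 -0.0039] F [ 0.2 -0.5 -0. ] open 0.0932
4 rows: shift [-0.9 -0.9 13.6] twist [ 0.0002 -0.0021 -0.0014]
```

```bash
python3 -m pendant '[{"translation":[-1,-1,14],"twist":[0,-0.002,0],"grip":1},{"translation":[-1,-1,14],"twist":[0,-0.002,0],"grip":1},{"translation":[-1,-1,14],"twist":[0,-0.002,0],"grip":1},{"translation":[-1,-1,12],"twist":[0,-0.002,0],"grip":1},{"translation":[0,0,0],"twist":[0,0,0],"grip":1},{"translation":[0,0,0],"twist":[0,0,0],"grip":-1},{"translation":[0,0,0],"twist":[0,0,0],"grip":-1},{"translation":[0,0,0],"twist":[0,0,0],"grip":-1},{"translation":[0,0,0],"twist":[0,0,0],"grip":-1},{"translation":[0,0,0],"twist":[0,0,0],"grip":-1}]' 30; python3 -c "
from h import *
plan(.6034,-.2567,.048,-.379,4)
plan(.5590,.0425,.24,-.379,10)"
```

```text
t: 4.15
tool_pos: [0.6049, -0.2564, 0.0463]
orientation: [3.082, -0.6, 0.006]
force: [0.3, -0.0, -0.5]
opening: 0.0604
t 4.15 at [ 0.6049 -0.2564  0.0463] yaw -0.3842 tilt [ 0.0032 -0.0026] F [ 0.3 -0.  -0.5] open 0.0604
4 rows: shift [-0.3  0.2 -0.4] twist [ 0.0003 -0.001  -0.0013]
t 4.15 at [ 0.6049 -0.2564  0.0463] yaw -0.3842 tilt [ 0.0032 -0.0026] F [ 0.3 -0.  -0.5] open 0.0604
10 rows: shift [-15.4 -26.  -19.4] twist [ 0.0001 -0.0004 -0.0005]
```

```bash
python3 -m pendant '[{"translation":[0,0,-20],"twist":[0,0,0],"grip":-1},{"translation":[0,0,-45],"twist":[0,0,0],"grip":-1},{"translation":[0,0,-45],"twist":[0,0,0],"grip":-1},{"translation":[-12,-15,-45],"twist":[0,0,0],"grip":-1},{"translation":[-25,-30,-30],"twist":[0,0,0],"grip":-1},{"translation":[-31,-38,-15],"twist":[0,0,0],"grip":-1},{"translation":[-31,-38,0],"twist":[0,0,0],"grip":-1},{"translation":[-31,-38,0],"twist":[0,0,0],"grip":-1},{"translation":[-31,-38,0],"twist":[0,0,0],"grip":-1},{"translation":[-31,-38,0],"twist":[0,0,0],"grip":-1}]'; python3 -c "
from h import *
plan(.494,.068,.25,-.379,4)"
```

```text
t: 5.15
tool_pos: [0.5135, 0.0362, 0.256]
orientation: [-3.08, 0.616, -0.016]
force: [1.1, 0.1, -1.2]
opening: 0.0604
t 5.15 at [0.5135 0.0362 0.256 ] yaw -0.3947 tilt [ 0.0101 -0.0018] F [ 1.1  0.1 -1.2] open 0.0604
4 rows: shift [-7.5 -5.5  1.5] twist [-0.0005 -0.0025 -0.0039]
```

```bash
python3 -m pendant '[{"translation":[-5,-3,0],"twist":[0,-0.0025,-0.004],"grip":-1},{"translation":[-5,-2,0],"twist":[0,-0.0025,-0.004],"grip":-1},{"translation":[0,0,0],"twist":[0,-0.0025,-0.004],"grip":-1},{"translation":[0,0,0],"twist":[0,-0.0025,-0.004],"grip":-1},{"translation":[0,0,0],"twist":[0,0,0],"grip":-1},{"translation":[0,0,0],"twist":[0,0,0],"grip":-1},{"translation":[0,0,0],"twist":[0,0,0],"grip":-1},{"translation":[0,0,0],"twist":[0,0,0],"grip":-1},{"translation":[0,0,0],"twist":[0,0,0],"grip":-1},{"translation":[0,0,0],"twist":[0,0,0],"grip":-1}]'; python3 - <<'E'
from h import *
rgb,d,i=snap('wrist','w2.png')
plan(.559,.0425,.25,-.379,4)
P=cloud(d,i).reshape(-1,3)
from scipy.optimize import least_squares
c0=(.559,.0425)
T=P[(np.hypot(*(P[:,:2]-c0).T)<.04)&(P[:,2]>.07)&(P[:,2]<.085)]
s=least_squares(lambda a:np.hypot(T[:,0]-a[0],T[:,1]-a[1])-a[2],[*c0,.03],loss='soft_l1',f_scale=.002);print('rim',len(T),np.percentile(T[:,2],[50,95]),s.x)
T=P[(np.hypot(*(P[:,:2]-c0).T)<.085)&(P[:,2]>.144)&(P[:,2]<.152)]
print('hooktop',len(T)); lab=np.hypot(*(T[:,:2]-c0).T)
for a in (1,-1):
    q=T[a*((T[:,:2]-c0)@[.929,-.37])>0]
    if len(q)>5: print(len(q),q.mean(0),cv2.minAreaRect(q[:,:2].astype(np.float32)*1000))
T=P[(np.hypot(*(P[:,:2]-c0).T)<.1)&(P[:,2]>.005)&(P[:,2]<.011)];print('base',len(T),cv2.minAreaRect(T[:,:2].astype(np.float32)*1000))
E
```

```text
t: 6.15
tool_pos: [0.5059, 0.0451, 0.2567]
orientation: [-3.083, 0.589, -0.002]
force: [0.3, 0.6, -1.5]
opening: 0.0604
t 6.2 at [0.5059 0.0452 0.2567] yaw -0.3772 tilt [0.0016 0.0025] F [ 0.9  0.1 -1.1] open 0.0605
4 rows: shift [12.6 -4.3  1.7] twist [-0.0007 -0.0001  0.0005]
rim 893 [0.07671586 0.07841585] [0.55798059 0.04181595 0.02863654]
hooktop 2135
1465 [0.60821619 0.02205121 0.14742173] ((608.1888427734375, 22.284687042236328), (23.50612449645996, 27.547014236450195), 68.1784896850586)
670 [0.51372777 0.06122711 0.14732696] ((509.9068908691406, 61.06208801269531), (23.94873809814453, 23.63471794128418), 68.44271850585938)
base 6773 ((557.6624755859375, 42.10078811645508), (90.0959701538086, 154.78126525878906), 68.35689544677734)
```

View pics/w2.png

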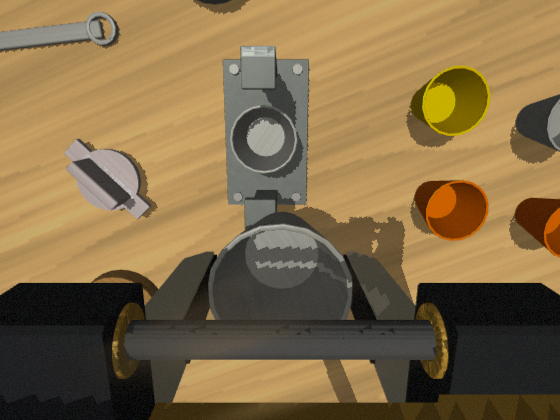

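The wrist view shows the seated cup's rim at (264,138), the carrier's base around it, and the held cup at (282,285), hanging level. The carrier axis comes out at (0.5578,0.0420) with an angle of -0.378. I'll check where the cup sits in the hand.

```bash
cat >> h.py <<'E'
def held(s):
    from scipy.optimize import least_squares
    rgb,d,i=load(s); P=cloud(d,i).reshape(-1,3); st=robot.read_state(); Rm=R.from_rotvec(st['orientation']).as_matrix()
    L=(P-st['tool_pos'])@Rm
    T=L[(np.hypot(L[:,0],L[:,1])<.04)&(L[:,2]>-.035)&(L[:,2]<0)]
    zt=np.percentile(T[:,2],3); print('rim z (tool)',zt, 'near/far', [np.percentile(T[T[:,0]*a>.012][:,2],4).round(4) for a in (1,-1)])
    T=T[T[:,2]<zt+.004]; r=least_squares(lambda a:np.hypot(T[:,0]-a[0],T[:,1]-a[1])-a[2],[0,0,.03],loss='soft_l1',f_scale=.001); print(len(T),'held centre tool xy',r.x.round(4))
E
python3 -c "
from h import *
held('w2.png'); plan(.5578,.042,.25,-.378,4)"
```

```text
rim z (tool) -0.03270710004879237 near/far [np.float64(-0.0248), np.float64(-0.0204)]
584 held centre tool xy [ 0.014  -0.0003  0.034 ]
t 6.2 at [0.5059 0.0452 0.2567] yaw -0.3772 tilt [0.0016 0.0025] F [ 0.9  0.1 -1.1] open 0.0605
4 rows: shift [12.4 -4.   1.7] twist [-0.0007 -0.0001  0.0002]
```

```bash
python3 - <<'E'
from h import *
from scipy.optimize import least_squares
rgb,d,i=load('w2.png'); P=cloud(d,i); st=robot.read_state(); Rm=R.from_rotvec(st['orientation']).as_matrix()
L=((P-st['tool_pos'])@Rm)
for row in (226,232,240,260,280,300): print(row,[ (L[row,c]*1000).round(0).tolist() for c in (212,218,240,282,330,348)])
E
```

```text
226 [[-57.0, -81.0, 258.0], [-57.0, -74.0, 257.0], [-57.0, -48.0, 257.0], [29.0, 0.0, -24.0], [-57.0, 60.0, 257.0], [-57.0, 81.0, 258.0]]
232 [[-64.0, -81.0, 258.0], [-64.0, -74.0, 257.0], [-64.0, -48.0, 258.0], [12.0, 1.0, 21.0], [-64.0, 60.0, 258.0], [-64.0, 81.0, 257.0]]
240 [[-74.0, -82.0, 258.0], [-75.0, -75.0, 258.0], [23.0, -17.0, -23.0], [7.0, 1.0, 22.0], [-74.0, 60.0, 257.0], [-74.0, 82.0, 256.0]]
260 [[8.0, -31.0, -8.0], [14.0, -26.0, -23.0], [-1.0, -21.0, 15.0], [-4.0, 1.0, 22.0], [6.0, 23.0, -2.0], [7.0, 31.0, -6.0]]
280 [[6.0, -28.0, -25.0], [2.0, -27.0, -17.0], [-10.0, -21.0, 9.0], [-16.0, 1.0, 21.0], [-5.0, 24.0, -1.0], [6.0, 28.0, -24.0]]
300 [[-4.0, -29.0, -22.0], [-6.0, -27.0, -18.0], [-15.0, -20.0, -2.0], [-23.0, 1.0, 12.0], [-11.0, 23.0, -10.0], [-3.0, 28.0, -25.0]]
```

```bash
python3 -m pendant '[{"translation":[14,-4,0],"twist":[0,0,0],"grip":-1},{"translation":[14,-4,0],"twist":[0,0,0],"grip":-1},{"translation":[14,-4,0],"twist":[0,0,0],"grip":-1},{"translation":[10,-4,5],"twist":[0,0,0],"grip":-1},{"translation":[0,0,20],"twist":[0,0,0],"grip":-1},{"translation":[0,0,30],"twist":[0,0,0],"grip":-1},{"translation":[0,0,30],"twist":[0,0,0],"grip":-1},{"translation":[0,0,15],"twist":[0,0,0],"grip":-1},{"translation":[0,0,0],"twist":[0,0,0],"grip":-1},{"translation":[0,0,0],"twist":[0,0,0],"grip":-1}]'; python3 -c "
from h import *
plan(.5587,.0416,.08,-.378,5)"
```

```text
t: 7.2
tool_pos: [0.5642, 0.0419, 0.1563]
orientation: [-3.083, 0.586, -0.009]
force: [-0.4, -0.5, 0.2]
opening: 0.0601
t 7.2 at [0.5642 0.0419 0.1563] yaw -0.3756 tilt [0.0062 0.0025] F [-0.4 -0.5  0.2] open 0.0601
5 rows: shift [-1.   0.5 15.2] twist [-0.0009 -0.001   0.0005]
```

```bash
python3 -m pendant '[{"translation":[-2,1,10],"twist":[-0.001,-0.001,0],"grip":-1},{"translation":[-2,1,10],"twist":[-0.001,-0.001,0],"grip":-1},{"translation":[-1,0,10],"twist":[-0.001,-0.001,0],"grip":-1},{"translation":[0,0,10],"twist":[-0.001,-0.001,0],"grip":-1},{"translation":[0,0,10],"twist":[0,0,0],"grip":-1},{"translation":[0,0,10],"twist":[0,0,0],"grip":-1},{"translation":[0,0,7],"twist":[0,0,0],"grip":-1},{"translation":[0,0,3],"twist":[0,0,0],"grip":-1},{"translation":[0,0,0],"twist":[0,0,0],"grip":-1},{"translation":[0,0,0],"twist":[0,0,0],"grip":-1}]'; python3 -c "
from h import *
plan(.5587,.0416,.08,-.378,5)"
```

```text
t: 8.2
tool_pos: [0.561, 0.0419, 0.084]
orientation: [-3.085, 0.586, -0.009]
force: [0.4, -1.0, -1.1]
opening: 0.0605
t 8.2 at [0.561  0.0419 0.084 ] yaw -0.3754 tilt [ 0.0059 -0.0001] F [ 0.4 -1.  -1.1] open 0.0605
5 rows: shift [-0.4  0.2  0.8] twist [-0.0004 -0.0011  0.0005]
```

Next I go down the last few millimetres, release and lift away. The fingers open along the carrier's free y sides.

```bash
python3 -m pendant '[{"translation":[-1,0,2],"twist":[0,-0.003,0],"grip":-1},{"translation":[-1,0,2],"twist":[0,-0.003,0],"grip":-1},{"translation":[0,0,1],"twist":[0,0,0],"grip":-1},{"translation":[0,0,0],"twist":[0,0,0],"grip":1},{"translation":[0,0,0],"twist":[0,0,0],"grip":1},{"translation":[0,0,0],"twist":[0,0,0],"grip":1},{"translation":[0,0,0],"twist":[0,0,0],"grip":1},{"translation":[0,0,-30],"twist":[0,0,0],"grip":1},{"translation":[0,0,-45],"twist":[0,0,0],"grip":1},{"translation":[0,0,-45],"twist":[0,0,0],"grip":1}]'; python3 - <<'E'
from h import *
from scipy.optimize import least_squares
rgb,d,i=snap('top','top2.png'); P=cloud(d,i).reshape(-1,3); c0=(.5578,.042)
rgb,d,i=snap('wrist','w3.png'); P2=cloud(d,i).reshape(-1,3)
for Q in (P,P2):
    m=np.hypot(*(Q[:,:2]-c0).T)<.04; T=Q[m&(Q[:,2]>.094)&(Q[:,2]<.112)]
    print(len(T)); 
    if len(T)>20:
        s=least_squares(lambda a:np.hypot(T[:,0]-a[0],T[:,1]-a[1])-a[2],[*c0,.03],loss='soft_l1',f_scale=.002);print('rim',np.percentile(T[:,2],[50,95]),s.x)
    f=Q[np.hypot(*(Q[:,:2]-c0).T)<.01];print('floor',np.median(f[:,2]))
plan(.466,-.236,.20,-.378,10)
E
```

```text
t: 9.2
tool_pos: [0.5547, 0.0424, 0.1952]
orientation: [-3.086, 0.586, 0.02]
force: [1.1, 0.1, 0.3]
opening: 0.0927
32
rim [0.1008567 0.1062508] [0.55883427 0.04350356 0.02882633]
floor 0.6165952572981452
1313
rim [0.10077682 0.10225883] [0.55937357 0.04236244 0.02869154]
floor 0.05549753145023048
t 9.3 at [0.5597 0.0424 0.2027] yaw -0.3754 tilt [0.0017 0.0022] F [ 1.2 -0.8 -0.1] open 0.0932
10 rows: shift [ 1.5 29.3  0.2] twist [-0.0003 -0.0001  0.0003]
```

The first cup is nested: its rim is 102 mm up and its floor 55.5 mm. Next is cup B.

```bash
python3 -m pendant '[{"translation":[2,30,0],"twist":[0,0,0],"grip":1},{"translation":[2,42,0],"twist":[0,0,0],"grip":1},{"translation":[2,42,0],"twist":[0,0,0],"grip":1},{"translation":[2,42,0],"twist":[0,0,0],"grip":1},{"translation":[2,42,0],"twist":[0,0,0],"grip":1},{"translation":[2,42,5],"twist":[0,0,0],"grip":1},{"translation":[2,38,20],"twist":[0,0,0],"grip":1},{"translation":[0,10,35],"twist":[0,0,0],"grip":1},{"translation":[0,0,30],"twist":[0,0,0],"grip":1},{"translation":[0,0,0],"twist":[0,0,0],"grip":1}]'; python3 - <<'E'
from h import *
plan(.466,-.2361,.047,-.378,4)
E
```

```text
t: 10.3
tool_pos: [0.4678, -0.242, 0.1126]
orientation: [-3.086, 0.583, -0.023]
force: [-0.0, 0.3, -0.1]
opening: 0.0929
t 10.3 at [ 0.4678 -0.242   0.1126] yaw -0.3733 tilt [ 0.0144 -0.0022] F [-0.   0.3 -0.1] open 0.0929
4 rows: shift [-1.1 -1.2 16.4] twist [-0.0008 -0.0036  0.0012]
```

```bash
python3 -m pendant '[{"translation":[-1.5,-1.5,15],"twist":[-0.001,-0.0035,0.001],"grip":1},{"translation":[-1.5,-1.5,16],"twist":[-0.001,-0.0035,0.001],"grip":1},{"translation":[-1.5,-1.5,16],"twist":[-0.001,-0.0035,0.001],"grip":1},{"translation":[-1,-1,16],"twist":[-0.001,-0.0035,0.001],"grip":1},{"translation":[0,0,2],"twist":[0,0,0],"grip":1},{"translation":[0,0,0],"twist":[0,0,0],"grip":-1},{"translation":[0,0,0],"twist":[0,0,0],"grip":-1},{"translation":[0,0,0],"twist":[0,0,0],"grip":-1},{"translation":[0,0,0],"twist":[0,0,0],"grip":-1},{"translation":[0,0,0],"twist":[0,0,0],"grip":-1}]' 30; python3 - <<'E'
from h import *
plan(.466,-.2361,.047,-.378,4)
E
```

```text
t: 11.3
tool_pos: [0.4691, -0.2345, 0.0476]
orientation: [3.083, -0.584, 0.009]
force: [-0.3, -0.1, -1.4]
opening: 0.0603
t 11.3 at [ 0.4691 -0.2345  0.0476] yaw -0.3743 tilt [ 0.0047 -0.0044] F [-0.3 -0.1 -1.4] open 0.0603
4 rows: shift [-0.6  0.7  0.2] twist [ 0.0006 -0.0015  0.0009]
```

```bash
python3 -m pendant '[{"translation":[0,0,-20],"twist":[0,0,0],"grip":-1},{"translation":[0,0,-45],"twist":[0,0,0],"grip":-1},{"translation":[-2,-15,-45],"twist":[0,0,0],"grip":-1},{"translation":[-2,-35,-45],"twist":[0,0,0],"grip":-1},{"translation":[-2,-42,-20],"twist":[0,0,0],"grip":-1},{"translation":[-3,-45,0],"twist":[0,0,0],"grip":-1},{"translation":[-3,-45,0],"twist":[0,0,0],"grip":-1},{"translation":[-3,-45,0],"twist":[0,0,0],"grip":-1},{"translation":[-2,-40,0],"twist":[0,0,0],"grip":-1},{"translation":[0,-15,0],"twist":[0,0,0],"grip":-1}]'; python3 - <<'E'
from h import *
plan(.5599,.0412,.106,-.378,8)
E
```

```text
t: 12.3
tool_pos: [0.5578, 0.038, 0.2277]
orientation: [3.084, -0.598, 0.02]
force: [-0.7, -0.3, -0.8]
opening: 0.0604
t 12.3 at [0.5578 0.038  0.2277] yaw -0.3829 tilt [ 0.0123 -0.0026] F [-0.7 -0.3 -0.8] open 0.0604
8 rows: shift [-0.  -0.5 15.2] twist [-0.0003 -0.0015 -0.0006]
```

```bash
python3 -m pendant '[{"translation":[0,0,0],"twist":[0,-0.003,0],"grip":-1},{"translation":[0,0,15],"twist":[0,-0.003,0],"grip":-1},{"translation":[0,0,15],"twist":[0,-0.003,0],"grip":-1},{"translation":[0,0,15],"twist":[0,-0.003,0],"grip":-1},{"translation":[0,0,15],"twist":[0,0,0],"grip":-1},{"translation":[0,0,10],"twist":[0,0,0],"grip":-1},{"translation":[0,0,0],"twist":[0,0,0],"grip":-1},{"translation":[0,0,0],"twist":[0,0,0],"grip":-1},{"translation":[0,0,0],"twist":[0,0,0],"grip":-1},{"translation":[0,0,0],"twist":[0,0,0],"grip":-1}]'; python3 - <<'E'
from h import *
plan(.5599,.0412,.106,-.378,5)
E
```

```text
t: 13.3
tool_pos: [0.5557, 0.0333, 0.149]
orientation: [3.083, -0.603, -0.007]
force: [0.1, 0.2, -0.6]
opening: 0.0602
t 13.3 at [0.5557 0.0333 0.149 ] yaw -0.3865 tilt [-0.0046  0.0007] F [ 0.1  0.2 -0.6] open 0.0602
5 rows: shift [ 0.2 -1.8  8.6] twist [ 0.0002  0.0009 -0.0017]
```

```bash
python3 -m pendant '[{"translation":[0,-4,2],"twist":[0,0,0],"grip":-1},{"translation":[0,-4,4],"twist":[0,0.001,-0.002],"grip":-1},{"translation":[0,-2,6],"twist":[0,0.001,-0.002],"grip":-1},{"translation":[0,0,8],"twist":[0,0.001,-0.002],"grip":-1},{"translation":[0,0,8],"twist":[0,0,0],"grip":-1},{"translation":[0,0,8],"twist":[0,0,0],"grip":-1},{"translation":[0,0,4],"twist":[0,0,0],"grip":-1},{"translation":[0,0,0],"twist":[0,0,0],"grip":-1},{"translation":[0,0,0],"twist":[0,0,0],"grip":-1},{"translation":[0,0,0],"twist":[0,0,0],"grip":-1}]'; python3 - <<'E'
from h import *
plan(.5599,.0412,.105,-.378,2)
E
```

```text
t: 14.3
tool_pos: [0.5603, 0.0438, 0.1061]
orientation: [3.085, -0.592, -0.0]
force: [-0.4, -0.2, -0.9]
opening: 0.0601
t 14.3 at [0.5603 0.0438 0.1061] yaw -0.3792 tilt [-0.0002 -0.0005] F [-0.4 -0.2 -0.9] open 0.0601
2 rows: shift [0.3 1.3 0.6] twist [ 0.0003  0.     -0.0006]
```

```bash
python3 -m pendant '[{"translation":[0,1,2],"twist":[0,0,0],"grip":-1},{"translation":[0,1,0],"twist":[0,0,0],"grip":-1},{"translation":[0,0,0],"twist":[0,0,0],"grip":1},{"translation":[0,0,0],"twist":[0,0,0],"grip":1},{"translation":[0,0,0],"twist":[0,0,0],"grip":1},{"translation":[0,0,0],"twist":[0,0,0],"grip":1},{"translation":[0,0,-30],"twist":[0,0,0],"grip":1},{"translation":[0,0,-40],"twist":[0,0,0],"grip":1},{"translation":[0,0,-40],"twist":[0,0,0],"grip":1},{"translation":[0,0,0],"twist":[0,0,0],"grip":1}]'; python3 - <<'E'
from h import *
from scipy.optimize import least_squares
c0=(.5578,.042)
rgb,d,i=snap('wrist','w4.png'); Q=cloud(d,i).reshape(-1,3)
m=np.hypot(*(Q[:,:2]-c0).T)<.04; T=Q[m&(Q[:,2]>.118)&(Q[:,2]<.134)]
s=least_squares(lambda a:np.hypot(T[:,0]-a[0],T[:,1]-a[1])-a[2],[*c0,.03],loss='soft_l1',f_scale=.002);print('rim',len(T),np.percentile(T[:,2],[50,95]),s.x)
f=Q[np.hypot(*(Q[:,:2]-c0).T)<.01];print('floor',np.median(f[:,2]))
for w in ('w2.png','w4.png','top1.png'):
    rgb,d,i=load(w); Q=cloud(d,i).reshape(-1,3); m=np.hypot(*(Q[:,:2]-(.578,.222)).T)<.065
    b=Q[m&(Q[:,2]>.050)&(Q[:,2]<.06)]
    if len(b)>10: print(w,'bar top',len(b),np.median(b[:,2]),b.mean(0),cv2.minAreaRect(b[:,:2].astype(np.float32)*1000))
    b=Q[m&(Q[:,2]>.017)&(Q[:,2]<.0225)]
    if len(b)>10: print('plate',len(b),np.median(b[:,2]),cv2.minAreaRect(b[:,:2].astype(np.float32)*1000))
plan(.578,.222,.18,.40,8)
E
```

```text
t: 15.3
tool_pos: [0.5591, 0.0418, 0.2179]
orientation: [3.085, -0.592, -0.001]
force: [0.0, 0.2, 0.9]
opening: 0.0932
rim 1403 [0.12475945 0.12644173] [0.55787785 0.04084507 0.02870645]
floor 0.07950357687346421
w2.png bar top 758 0.05423871642854203 [0.57843855 0.22107159 0.0539918 ] ((578.1749267578125, 221.93719482421875), (59.98055648803711, 12.774017333984375), 23.027099609375)
plate 2332 0.019441814103534544 ((577.809814453125, 222.09031677246094), (100.43824768066406, 68.03849029541016), 50.724308013916016)
w4.png bar top 863 0.05411551901591999 [0.57923179 0.22111291 0.05390282] ((578.3986206054688, 221.86080932617188), (59.50352478027344, 13.029459953308105), 22.51180648803711)
plate 2227 0.019433360245443343 ((582.2955932617188, 221.7770538330078), (68.98052978515625, 90.305419921875), 82.5977554321289)
top1.png bar top 65 0.05410721026474552 [0.57702068 0.2229704  0.05458873] ((577.4718627929688, 222.90057373046875), (62.17449951171875, 11.431690216064453), 22.310392379760742)
plate 191 0.01959764878098058 ((579.3388671875, 221.732177734375), (64.56787109375, 96.57345581054688), 83.96913146972656)
t 15.35 at [0.5579 0.0418 0.2149] yaw -0.3794 tilt [-0.0046 -0.0004] F [ 0.   0.1 -0.4] open 0.093
8 rows: shift [  1.7 -23.2   4.3] twist [ 0.0001  0.0006 -0.0974]
```

Both cups are nested: the top rim is at 126 mm and the floor at 79.5 mm. The cover bar is at (0.578,0.222), with its top 54 mm up and an angle of 0.398.

```bash
python3 -m pendant '[{"translation":[2,-23,0],"twist":[0,0,-0.098],"grip":1},{"translation":[2,-23,0],"twist":[0,0,-0.098],"grip":1},{"translation":[2,-23,0],"twist":[0,0,-0.098],"grip":1},{"translation":[2,-23,5],"twist":[0,0,-0.098],"grip":1},{"translation":[2,-23,15],"twist":[0,0,-0.098],"grip":1},{"translation":[2,-23,20],"twist":[0,0,-0.098],"grip":1},{"translation":[2,-23,25],"twist":[0,0,-0.098],"grip":1},{"translation":[2,-23,25],"twist":[0,0,-0.098],"grip":1},{"translation":[0,0,15],"twist":[0,0,0],"grip":1},{"translation":[0,0,0],"twist":[0,0,0],"grip":1}]'; python3 - <<'E'
from h import *
plan(.5782,.2219,.024,.398,6)
E
```

```text
t: 16.35
tool_pos: [0.5724, 0.2245, 0.0931]
orientation: [3.067, 0.675, -0.029]
force: [0.1, 0.1, 0.2]
opening: 0.0929
t 16.35 at [0.5724 0.2245 0.0931] yaw 0.4336 tilt [-0.0176 -0.0047] F [0.1 0.1 0.2] open 0.0929
6 rows: shift [ 0.8  0.8 11.5] twist [-0.0005  0.003   0.0059]
```

```bash
python3 -m pendant '[{"translation":[2,2,5],"twist":[-0.0005,0.003,0.006],"grip":1},{"translation":[1,1,12],"twist":[-0.0005,0.003,0.006],"grip":1},{"translation":[1,1,12],"twist":[-0.0005,0.003,0.006],"grip":1},{"translation":[1,1,12],"twist":[-0.0005,0.003,0.006],"grip":1},{"translation":[0,0,10],"twist":[-0.0005,0.003,0.006],"grip":1},{"translation":[0,0,6],"twist":[0,0,0.006],"grip":1},{"translation":[0,0,3],"twist":[0,0,0],"grip":1},{"translation":[0,0,0],"twist":[0,0,0],"grip":1},{"translation":[0,0,0],"twist":[0,0,0],"grip":0},{"translation":[0,0,0],"twist":[0,0,0],"grip":0}]'; python3 - <<'E'
from h import *
plan(.5782,.2219,.024,.398,2)
E
```

```text
t: 17.35
tool_pos: [0.5818, 0.2185, 0.0305]
orientation: [3.083, 0.603, 0.003]
force: [0.3, 0.1, 0.8]
opening: 0.0816
t 17.35 at [0.5818 0.2185 0.0305] yaw 0.3861 tilt [ 0.0021 -0.0003] F [0.3 0.1 0.8] open 0.0816
2 rows: shift [-1.  -2.3  3.2] twist [ 0.0005 -0.0009 -0.0059]
```

```bash
python3 -m pendant '[{"translation":[-1,-2.5,3],"twist":[0.0005,-0.001,-0.006],"grip":0},{"translation":[-1,-2,3],"twist":[0.0005,-0.001,-0.006],"grip":0},{"translation":[0,0,1],"twist":[0,0,0],"grip":-1},{"translation":[0,0,0],"twist":[0,0,0],"grip":-1},{"translation":[0,0,0],"twist":[0,0,0],"grip":-1},{"translation":[0,0,0],"twist":[0,0,0],"grip":-1},{"translation":[0,0,0],"twist":[0,0,0],"grip":-1},{"translation":[0,0,0],"twist":[0,0,0],"grip":-1},{"translation":[0,0,0],"twist":[0,0,0],"grip":-1},{"translation":[0,0,0],"twist":[0,0,0],"grip":-1}]' 50; python3 - <<'E'
from h import *
plan(.5782,.2219,.024,.398,2)
E
```

```text
t: 18.35
tool_pos: [0.579, 0.2227, 0.0244]
orientation: [-3.079, -0.624, -0.003]
force: [0.7, 0.6, -0.0]
opening: 0.0118
t 18.35 at [0.579  0.2227 0.0244] yaw 0.3996 tilt [0.0021 0.0005] F [ 0.7  0.6 -0. ] open 0.0118
2 rows: shift [-0.5  0.2  0.2] twist [ 0.0002 -0.001   0.0008]
```

```bash
python3 -m pendant '[{"translation":[0,0,-20],"twist":[0,0,0],"grip":-1},{"translation":[0,0,-45],"twist":[0,0,0],"grip":-1},{"translation":[0,0,-45],"twist":[0,0,0],"grip":-1},{"translation":[0,0,-45],"twist":[0,0,-0.05],"grip":-1},{"translation":[0,0,-25],"twist":[0,0,-0.07],"grip":-1},{"translation":[0,0,0],"twist":[0,0,-0.07],"grip":-1},{"translation":[0,0,0],"twist":[0,0,-0.07],"grip":-1},{"translation":[0,0,0],"twist":[0,0,-0.07],"grip":-1},{"translation":[0,0,0],"twist":[0,0,0],"grip":-1},{"translation":[0,0,0],"twist":[0,0,0],"grip":-1}]'; python3 - <<'E'
from h import *
plan(.5585,.0425,.2,.75,8)
E
```

```text
t: 19.35
tool_pos: [0.5751, 0.2215, 0.207]
orientation: [-2.928, -1.135, 0.011]
force: [0.2, 1.0, -1.8]
opening: 0.0114
t 19.35 at [0.5751 0.2215 0.207 ] yaw 0.7398 tilt [-0.007  -0.0019] F [ 0.2  1.  -1.8] open 0.0114
8 rows: shift [-16.7  15.    0.9] twist [-0.0004  0.0008 -0.0013]
```

```bash
python3 -m pendant '[{"translation":[-12,10,0],"twist":[0,0.001,0],"grip":-1},{"translation":[-17,16,0],"twist":[0,0.001,-0.003],"grip":-1},{"translation":[-17,16,0],"twist":[0,0.001,-0.003],"grip":-1},{"translation":[-17,16,0],"twist":[0,0.001,-0.003],"grip":-1},{"translation":[-17,16,0],"twist":[0,0.001,0],"grip":-1},{"translation":[-17,16,0],"twist":[0,0.001,0],"grip":-1},{"translation":[-17,16,0],"twist":[0,0,0],"grip":-1},{"translation":[-17,14,0],"twist":[0,0,0],"grip":-1},{"translation":[0,0,0],"twist":[0,0,0],"grip":-1},{"translation":[0,0,0],"twist":[0,0,0],"grip":-1}]'; python3 - <<'E'
from h import *
rgb,d,i=snap('wrist','w5.png')
plan(.5585,.0425,.145,.75,6)
st=robot.read_state(); Rm=R.from_rotvec(st['orientation']).as_matrix()
L=((cloud(d,i)-st['tool_pos'])@Rm).reshape(-1,3)
b=L[(np.hypot(L[:,0],L[:,1])<.06)&(L[:,2]>0.0015)&(L[:,2]<.007)]; print('plate in tool',len(b),b.mean(0),cv2.minAreaRect(b[:,:2].astype(np.float32)*1000))
A=np.c_[b[:,:2],np.ones(len(b))]; print('plane',np.linalg.lstsq(A,b[:,2],rcond=None)[0])
E
```

```text
t: 20.35
tool_pos: [0.554, 0.031, 0.2027]
orientation: [-2.93, -1.125, 0.015]
force: [-0.3, 0.6, -2.5]
opening: 0.0117
t 20.4 at [0.554  0.0311 0.2026] yaw 0.734 tilt [-0.01   -0.0012] F [ 0.1 -1.3 -2.9] open 0.0118
6 rows: shift [ 1.9 -0.9  9.6] twist [-0.001   0.0014 -0.0027]
plate in tool 7169 [ 0.02146705 -0.0004575   0.00486671] ((21.208301544189453, -0.35730743408203125), (68.13371276855469, 60.27547073364258), 89.92767333984375)
plane [0.00233529 0.00034205 0.00481674]
```

View pics/w5.png

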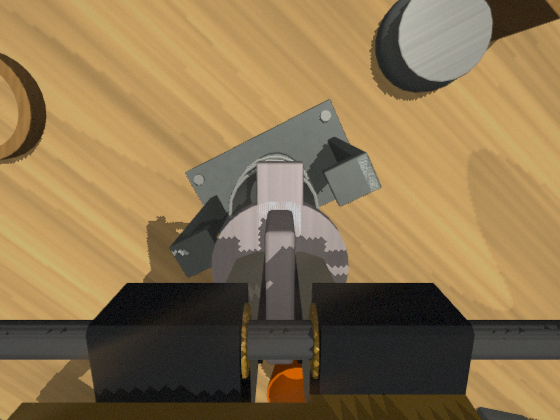

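The wrist view shows the cover level in the hand, with its ear at (280,180). The hooks are at (200,240) and (352,175), well off the ear line, and the cup rim is just behind the ear. I'll correct about 12 mm along tool x and then lower.

```bash
python3 -m pendant '[{"translation":[4,-2,0],"twist":[-0.001,0.0015,-0.003],"grip":-1},{"translation":[4,-2,0],"twist":[-0.001,0.0015,-0.003],"grip":-1},{"translation":[3,-1,2],"twist":[-0.001,0.0015,-0.003],"grip":-1},{"translation":[0,0,8],"twist":[-0.001,0.0015,-0.003],"grip":-1},{"translation":[0,0,10],"twist":[0,0,0],"grip":-1},{"translation":[0,0,10],"twist":[0,0,0],"grip":-1},{"translation":[0,0,6],"twist":[0,0,0],"grip":-1},{"translation":[0,0,0],"twist":[0,0,0],"grip":-1},{"translation":[0,0,0],"twist":[0,0,0],"grip":-1},{"translation":[0,0,0],"twist":[0,0,0],"grip":-1}]'; python3 - <<'E'
from h import *
plan(.5584,.0420,.145,.75,6)
E
```

```text
t: 21.4
tool_pos: [0.5579, 0.0464, 0.1612]
orientation: [-2.921, -1.15, 0.008]
force: [-0.2, -0.1, -2.0]
opening: 0.0118
t 21.4 at [0.5579 0.0464 0.1612] yaw 0.7504 tilt [-0.0057  0.0006] F [-0.2 -0.1 -2. ] open 0.0118
6 rows: shift [-0.4  0.6  2.7] twist [-0.0007  0.0006  0.0001]
```

```bash
python3 -m pendant '[{"translation":[-1.5,2,0],"twist":[-0.001,0.001,0],"grip":-1},{"translation":[-1,1.5,0],"twist":[-0.001,0.001,0],"grip":-1},{"translation":[0,0,2],"twist":[-0.001,0.001,0],"grip":-1},{"translation":[0,0,4],"twist":[0,0,0],"grip":-1},{"translation":[0,0,5],"twist":[0,0,0],"grip":-1},{"translation":[0,0,5],"twist":[0,0,0],"grip":-1},{"translation":[0,0,3],"twist":[0,0,0],"grip":-1},{"translation":[0,0,0],"twist":[0,0,0],"grip":-1},{"translation":[0,0,0],"twist":[0,0,0],"grip":-1},{"translation":[0,0,0],"twist":[0,0,0],"grip":-1}]'; python3 - <<'E'
from h import *
plan(.5584,.0420,.138,.75,3)
E
```

```text
t: 22.4
tool_pos: [0.5591, 0.0415, 0.1415]
orientation: [-2.923, -1.151, -0.001]
force: [0.4, -0.9, -2.3]
opening: 0.0117
t 22.4 at [0.5591 0.0415 0.1415] yaw 0.75 tilt [0.0006 0.0005] F [ 0.4 -0.9 -2.3] open 0.0117
3 rows: shift [-0.1 -0.3  1.2] twist [ 0.     -0.0003 -0.    ]
```

Lowered freely, with 3 mm still to go. Now I press down gently.

```bash
python3 -m pendant '[{"translation":[0,0,1.5],"twist":[0,0,0],"grip":-1},{"translation":[0,0,1.5],"twist":[0,0,0],"grip":-1},{"translation":[0,0,1],"twist":[0,0,0],"grip":-1},{"translation":[0,0,0.5],"twist":[0,0,0],"grip":-1},{"translation":[0,0,0.5],"twist":[0,0,0],"grip":-1},{"translation":[0,0,0],"twist":[0,0,0],"grip":-1},{"translation":[0,0,0],"twist":[0,0,0],"grip":-1},{"translation":[0,0,0],"twist":[0,0,0],"grip":-1},{"translation":[0,0,0],"twist":[0,0,0],"grip":-1},{"translation":[0,0,0],"twist":[0,0,0],"grip":-1}]'; python3 - <<'E'
from h import *
plan(.5584,.0420,.138,.75,3)
E
```

```text
t: 23.4
tool_pos: [0.5599, 0.0413, 0.1386]
orientation: [2.922, 1.15, 0.004]
force: [-1.7, -0.3, 1.3]
opening: 0.0118
t 23.4 at [0.5599 0.0413 0.1386] yaw 0.75 tilt [0.0029 0.0001] F [-1.7 -0.3  1.3] open 0.0118
3 rows: shift [-0.2 -0.5  0.2] twist [ 0.0006 -0.0007  0.    ]
```

```bash
python3 -m pendant '[{"translation":[-0.5,-0.5,1],"twist":[0,0,0],"grip":-1},{"translation":[0,0,1],"twist":[0,0,0],"grip":-1},{"translation":[0,0,1],"twist":[0,0,0],"grip":-1},{"translation":[0,0,0.5],"twist":[0,0,0],"grip":-1},{"translation":[0,0,0.5],"twist":[0,0,0],"grip":-1}, {"translation":[0,0,0.5],"twist":[0,0,0],"grip":-1},{"translation":[0,0,0.5],"twist":[0,0,0],"grip":-1},{"translation":[0,0,0.5],"twist":[0,0,0],"grip":-1},{"translation":[0,0,0.5],"twist":[0,0,0],"grip":-1},{"translation":[0,0,0.5],"twist":[0,0,0],"grip":-1}]'; python3 - <<'E'
from h import *
rgb,d,i=snap('scene','s2.png')
plan(.5584,.0420,.138,-.378,9)
E
python3 -c "
import cv2
im=cv2.imread('pics/s2.png')[130:290,200:400]; cv2.imwrite('pics/s2c.png',cv2.resize(im,None,fx=4,fy=4,interpolation=cv2.INTER_CUBIC)[:600])"
```

```text
t: 24.4
tool_pos: [0.561, 0.0413, 0.139]
orientation: [2.92, 1.15, 0.012]
force: [-3.9, -0.1, 6.5]
opening: 0.0119
t 24.45 at [0.561  0.0414 0.139 ] yaw 0.7503 tilt [ 0.0083 -0.0002] F [-4.2 -0.6  6.5] open 0.0119
9 rows: shift [-0.3 -0.1  0.1] twist [ 0.0002 -0.0009  0.1254]
```

View pics/s2c.png

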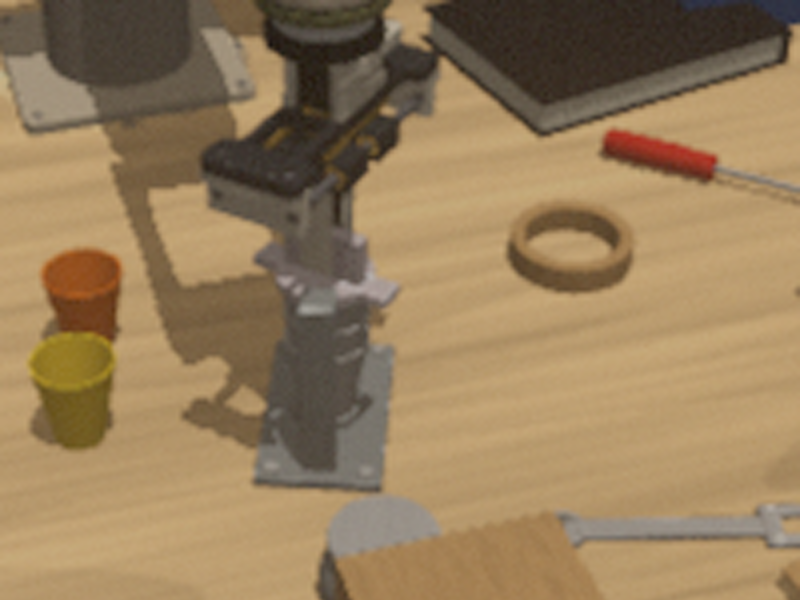

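```bash
python3 - <<'E'
from h import *
rgb,d,i=load('s2.png'); P=cloud(d,i).reshape(-1,3)
q=P[(np.hypot(*(P[:,:2]-(.5578,.042)).T)<.05)&(P[:,2]>.126)&(P[:,2]<.142)]
al=np.abs((q[:,:2]-(.5578,.042))@[.929,-.37])<.035; print('plate z',np.histogram(q[al,2],bins=np.arange(.126,.143,.002)))
E
python3 -m pendant '[{"translation":[-0.5,0,0],"twist":[0,-0.002,0.06],"grip":-1},{"translation":[-0.5,0,0],"twist":[0,-0.002,0.12],"grip":-1},{"translation":[0,0,0],"twist":[0,-0.002,0.12],"grip":-1},{"translation":[0,0,0],"twist":[0,-0.001,0.12],"grip":-1},{"translation":[0,0,0],"twist":[0,0,0.12],"grip":-1},{"translation":[0,0,0],"twist":[0,0,0.12],"grip":-1},{"translation":[0,0,0],"twist":[0,0,0],"grip":-1},{"translation":[0,0,0],"twist":[0,0,0],"grip":-1},{"translation":[0,0,0],"twist":[0,0,0],"grip":-1},{"translation":[0,0,0],"twist":[0,0,0],"grip":-1}]'; python3 - <<'E'
from h import *
plan(.5584,.0420,.1388,-.378,4)
E
```

```text
plate z (array([ 2, 11,  9, 35, 90, 63,  8,  7]), array([0.126, 0.128, 0.13 , 0.132, 0.134, 0.136, 0.138, 0.14 , 0.142]))
t: 25.45
tool_pos: [0.5613, 0.0413, 0.1384]
orientation: [3.136, 0.115, 0.008]
force: [-1.7, 0.2, 2.9]
opening: 0.0118
t 25.45 at [0.5613 0.0413 0.1384] yaw 0.0734 tilt [ 0.005  -0.0031] F [-1.7  0.2  2.9] open 0.0118
4 rows: shift [-0.8 -0.1 -0.1] twist [ 0.0006 -0.0014  0.1129]
```

```bash
python3 -m pendant '[{"translation":[-0.8,0,0],"twist":[0,-0.001,0.08],"grip":-1},{"translation":[-0.8,0,0],"twist":[0,-0.001,0.11],"grip":-1},{"translation":[-0.8,0,0],"twist":[0,-0.001,0.11],"grip":-1},{"translation":[-0.5,0,0],"twist":[0,-0.001,0.11],"grip":-1},{"translation":[0,0,0],"twist":[0,0,0.035],"grip":-1},{"translation":[0,0,0],"twist":[0,0,0],"grip":-1},{"translation":[0,0,0],"twist":[0,0,0],"grip":-1},{"translation":[0,0,0],"twist":[0,0,0],"grip":-1},{"translation":[0,0,0],"twist":[0,0,0],"grip":-1},{"translation":[0,0,0],"twist":[0,0,0],"grip":-1}]'; python3 - <<'E'
from h import *
plan(.5584,.0420,.1388,-.378,1)
rgb,d,i=snap('wrist','w6.png')
b=cloud(d,i).reshape(-1,3); b=b[(np.hypot(*(b[:,:2]-(.5578,.042)).T)<.06)]
for lo,hi in((.13,.137),(.164,.172)):
    q=b[(b[:,2]>lo)&(b[:,2]<hi)]; print(len(q),np.median(q[:,2]),cv2.minAreaRect(q[:,:2].astype(np.float32)*1000))
E
```

```text
t: 26.45
tool_pos: [0.5594, 0.041, 0.1383]
orientation: [3.084, -0.585, 0.006]
force: [-0.4, -0.6, 2.4]
opening: 0.0116
t 26.45 at [0.5594 0.041  0.1383] yaw -0.375 tilt [ 0.0034 -0.0034] F [-0.4 -0.6  2.4] open 0.0116
1 rows: shift [-1.3 -0.6 -0.5] twist [ 0.0019 -0.0044  0.003 ]
5673 0.13348279122512058 ((571.7737426757812, 36.56293487548828), (68.1922378540039, 45.23879623413086), 68.14997100830078)
3479 0.168283455684598 ((558.6699829101562, 38.46698760986328), (58.19624710083008, 39.278446197509766), 0.887553870677948)
```

View pics/w6.png

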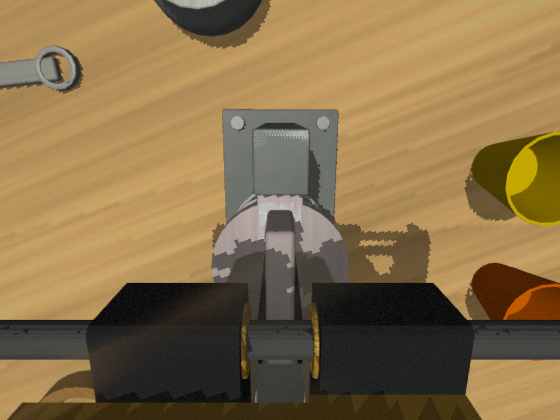

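The ear runs under the hook at (280,195), in line with it. The plate is 133.5 mm up. I release and lift straight off.

```bash
python3 -m pendant '[{"translation":[0,0,0],"twist":[0,0,0],"grip":0},{"translation":[0,0,0],"twist":[0,0,0],"grip":0},{"translation":[0,0,0],"twist":[0,0,0],"grip":0},{"translation":[0,0,0],"twist":[0,0,0],"grip":0},{"translation":[0,0,0],"twist":[0,0,0],"grip":0},{"translation":[0,0,-15],"twist":[0,0,0],"grip":0},{"translation":[0,0,-30],"twist":[0,0,0],"grip":0},{"translation":[0,0,-40],"twist":[0,0,0],"grip":0},{"translation":[0,0,-40],"twist":[0,0,0],"grip":0},{"translation":[0,0,-20],"twist":[0,0,0],"grip":0}]'; python3 - <<'E'
from h import *
rgb,d,i=snap('wrist','w7.png')
plan(.5584,.0420,.28,-.378,1)
b=cloud(d,i).reshape(-1,3); b=b[(np.hypot(*(b[:,:2]-(.5578,.042)).T)<.06)]
for lo,hi in((.13,.137),(.165,.172)):
    q=b[(b[:,2]>lo)&(b[:,2]<hi)]; print(len(q),np.median(q[:,2]),cv2.minAreaRect(q[:,:2].astype(np.float32)*1000)); A=np.c_[q[:,:2]-(.5578,.042),np.ones(len(q))]; print('plane',np.linalg.lstsq(A,q[:,2],rcond=None)[0])
E
```

```text
t: 27.5
tool_pos: [0.556, 0.0415, 0.2867]
orientation: [3.083, -0.584, -0.006]
force: [0.7, 0.4, -0.2]
opening: 0.0465
t 27.55 at [0.5571 0.0415 0.2899] yaw -0.3745 tilt [-0.0003 -0.0034] F [ 0.5 -0.1  2.5] open 0.0467
1 rows: shift [ 1.  -1.   9.9] twist [ 0.0033 -0.001   0.0035]
3774 0.1335121150633829 ((556.0755615234375, 42.9141845703125), (70.8686294555664, 71.841064453125), 24.409273147583008)
plane [0.00026114 0.0004163  0.13350758]
1089 0.1683332504877333 ((558.6530151367188, 41.738685607910156), (11.356301307678223, 58.71888732910156), 68.38143157958984)
plane [ 0.00218787 -0.00023469  0.1682953 ]
```

View pics/w7.png

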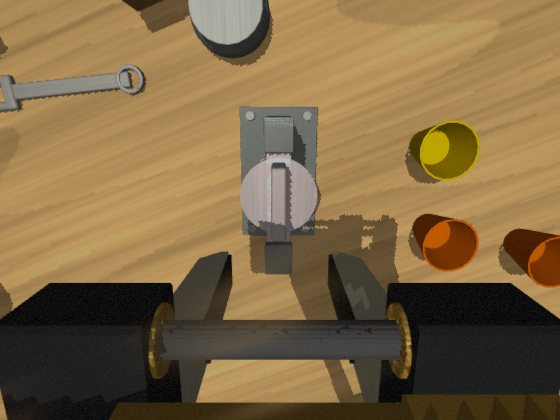

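The cover sits level, its bar is in line with both hooks at -21.6°, and its centre is within 1 mm of the axis. The gripper is well clear. I let the arm settle and hand in.

```bash
python3 -m pendant '[{"translation":[0,0,0],"twist":[0,0,0],"grip":0},{"translation":[0,0,0],"twist":[0,0,0],"grip":0},{"translation":[0,0,0],"twist":[0,0,0],"grip":0},{"translation":[0,0,0],"twist":[0,0,0],"grip":0},{"translation":[0,0,0],"twist":[0,0,0],"grip":0},{"translation":[0,0,0],"twist":[0,0,0],"grip":0},{"translation":[0,0,0],"twist":[0,0,0],"grip":0},{"translation":[0,0,0],"twist":[0,0,0],"grip":0},{"translation":[0,0,0],"twist":[0,0,0],"grip":0},{"translation":[0,0,0],"twist":[0,0,0],"grip":0}]'; python3 -c "
from h import *
print(robot.close_job())"
```

```text
t: 28.55
tool_pos: [0.5557, 0.0415, 0.2875]
orientation: [3.083, -0.584, -0.006]
force: [-1.1, -0.2, 0.3]
opening: 0.0465
the job is handed in; nothing more can be done
None
```

I nested both loose steel cups in the carrier's cup, set the cover on with its ears about 65° off the hook line, and pushed it down. Then I turned it under both hooks, let go and handed in at about 28.6 s of the 72 s allowed.

- **Cups:** after each release the wrist camera showed rims at 102 and 126 mm and inner floors at 55.5 and 79.5 mm. That means both are fully down, and each rim was centred within about 2 mm of the carrier axis.
- **Cover:** after release the plate top read 133.5 mm, against 134 mm expected. It was level to about 0.002 rad, its bar was aligned with the carrier to within 1°, and it was about 1 mm off the axis.
- **Robot:** the gripper ended up clear, about 12 cm above the cover.
- **Disagreements:** while I was pressing down, the scene camera put the plate 1–2 mm higher than the wrist camera did. It read the hook tops similarly high, so I took this as its calibration error.
- **Not checked:** I did not re-measure the bystanders at the end. The moves kept clear of them and no contact forces showed up.

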